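# Check-weigh and stack the yoghurt cartons

### The arm

A 6-joint arm with a two-finger parallel gripper is mounted at the origin on the work surface. World frame = base frame: x ahead of the robot, y to its left, z up, the work surface at z = 0. Lengths are in m, angles in degrees, forces in N, time in s.
With the tool pointing down it reaches from about 0.4 to 0.825 m from the base axis. Payload 7 kg.
Tool frame: the origin (TCP) lies midway between the tips of the shut fingers; the grasp point (between the pads) lies 19 mm behind it; z points along the fingers, y is the line along which they close (so a half turn about z gives the same grasp; the last joint's range is limited). The gripper opens to 88 mm and grips with 3 to 60 N. Pads are 19 mm wide; open, the fingers measure 130 mm over their backs; the gripper's body (78 mm by 193 mm) begins 47 mm behind the grasp point.
Start: joints at [93.054, 20.546, 0.682, 0, -70.136, -16.507], TCP at [0.157, 0.656, 0.227] pointing down, gripper open.
Joint ranges: [-176.03, 176.03], [-82.01, 121.73], [-58.28, 71.71], [-173.87, 95.51], [-174.79, -0.11], [-173.66, 173.66]. Speed limits (degrees/s): [136.94, 136.94, 172.46, 180, 180, 180].

### API

Orientations are given as [roll, pitch, yaw] about the fixed x, y, z axes, in that order (R = Rz(yaw) Ry(pitch) Rx(roll)).
In Python, from plant import ctrl, viewer, close_job gives the robot as it stands. The module is installed in compiled form; this text tells all that it offers.
- The arm moves only by the tool step_arm, never from a script. Its argument "moves" is a list that holds one entry, the list of rows, each a list of 5 numbers: the shift along the world's x, y, z in cm, then the turn about the world's z in rad, then the finger opening in cm, from 0 to 8.76. In form: [[[tx, ty, tz, twist, grip], ...]]. A call has 1 to 10 rows; each row shifts and turns the commanded pose from where the row before left it; what a row does not reach is not made up. A row lasts 1/10 s, in which the tool goes at most 50 mm and 8.59 degrees, less where a joint would pass 70% of its speed; a pose out of reach is approached as far as the arm can. A call with a gripper value outside its range is refused whole. The fingers move at their own pace and stop on an object; the grip force is fixed at half the most. Time passes only in rows, so rows that do not move let the fingers close. It gives the time, the measured TCP pose, the force, the opening and the grip force at its end, in the units of the state.
- ctrl.get_obs(): the state, without advancing time (a new reading comes with each control period).
- viewer.snapshot(name): name is "side" or "top"; returns (picture, depth): 420x560x3 uint8, blue, green, red; 420x560 float32, m along the optical axis (not along the pixel's ray), 0 where there is no reading.
- viewer.camera_info(name): a dict with "camera_matrix" (3x3 intrinsics, pixels), "k1" (the pictures are not rectified: a ray, as slopes to the right and down, at radius r is drawn at 1 + k1 r^2 times it, then the intrinsics apply), "eye" and "orientation" of the camera in the world. Camera axes: x right, y down, z forward; pixel columns grow to the right and rows downward; lengths in m; the calibration is good to about 2 mm. A picture is of the moment at which its call begins. camera_info takes no time and is no camera call.
- close_job(): hands the job in; it is judged then, once.
The state is a dict: "clock": time; "joint_pos": joint angles; "qvel": joint speeds; "tau": joint torques, N m; "tool_pos": TCP position; "orientation": TCP orientation; "force": force on the tool from outside, world axes, zero at the start; "moment": the same for the moment, N m; "opening": finger opening in m; "gripper_force": force on a finger pad.
Only numpy, scipy, OpenCV 4.12 (cv2) and the standard library are available. Lean on these libraries where they do the work, as an engineer would, in place of code of your own. Each camera call takes 0.05 s, during which the arm holds its last target. There are 200 camera calls.

### The job

Finish the column of yoghurt cartons on the white board. First stack the carton that lies on the bench squarely on the one already on the board; then lay the carton that stands on its end flat in the middle of the scale, blue lid up, let go of it so that it is weighed, and finally stack it squarely on top. The pots inside are glass, so never let a carton drop or topple, do not shift the bottom carton, and leave the loose jars and the jug alone.

Things in the scene. Friction and masses are not known exactly. Their poses are not given: they have to be found in the camera images.
- carton_a: closed brown carton, blue lid whose skirt covers the top 18 mm of the sides: 120 long (own x), 62 wide (y), 60 mm high (z, out of the lid). Origin: centre of the underside. 0.25 to 0.47 kg. It lies lid up on the white board as the bottom of the column, its long side roughly across the robot's view (along y, within about 0.5 rad); it is loose and must stay.
- carton_b: closed brown carton, blue lid whose skirt covers the top 18 mm of the sides: 120 long (own x), 62 wide (y), 60 mm high (z, out of the lid). Origin: centre of the underside. 0.25 to 0.47 kg. It starts lying lid up on the bench, long side roughly along y (within 0.5 rad).
- carton_c: closed brown carton, blue lid whose skirt covers the top 18 mm of the sides: 120 long (own x), 62 wide (y), 60 mm high (z, out of the lid). Origin: centre of the underside. 0.25 to 0.47 kg. It starts standing on a 62 x 60 mm end on the bench, own x up, origin 60 mm above the bench; the lid faces sideways, about to the robot's right (from 54 to 111 degrees right of +x).
- board: fixed white board with a green inlay, 160 x 160 mm, top 14 mm above the bench; origin: centre of its underside.
- scale: fixed check scale: square metal pan 160 x 160 mm, flat, its top 34 mm above the bench; the black display (lower than the pan) sticks out to 118 mm from the centre on the side of own +x, away from the robot. The pan does not move. Origin: centre of its underside.
- scale_pan (a point): centre of the scale pan's top face; axes as scale.
- jar_1: closed glass yoghurt jar with a white cap, 64 mm across, 75 mm tall, loose bystander; origin: centre of its foot.
- jar_2: closed glass yoghurt jar with a white cap, 64 mm across, 75 mm tall, loose bystander; origin: centre of its foot.
- jar_3: closed glass yoghurt jar with a white cap, 64 mm across, 75 mm tall, loose bystander; origin: centre of its foot.
- jug: loose clear plastic measuring jug, 110 mm across, 150 mm tall, handle at own +y; bystander, origin: centre of its foot.
Things that resemble listed ones, but are neither listed nor needed, are in the scene too. What is shaped like the carton_b but green or yellow is not meant.

How it is judged (in metres and radians):
On the way, in this order (a step that is already met when the one before it is completed fails the run):
1. the lying carton is stacked squarely on the bottom carton and let go (horizontal distance between carton_b and carton_a below 0.01 m and angle between the x axis of carton_b and the x axis of carton_a, either way round below 0.12 rad and z of carton_b in the frame of carton_a between 0.055 and 0.065 m and angle between carton_b's own z axis and vertical below 0.06 rad and linear speed of carton_b below 0.03 m/s and contact force between carton_b and the fingers below 0.1 N), for 0.2 s.
2. the standing carton lies flat on the scale, lid up, its middle within 40 mm of the pan's centre, let go and at rest (angle between carton_c's own z axis and vertical below 0.06 rad and horizontal distance between carton_c and scale_pan below 0.04 m and z of carton_c in the frame of scale_pan below 0.006 m and contact force between carton_c and scale above 1.5 N and linear speed of carton_c below 0.03 m/s and contact force between carton_c and the fingers below 0.1 N), for 0.3 s.
At the end, for the whole second after the job is handed in: The three cartons stand lid up in one column on the board, each centred within 10 mm and turned within 0.12 rad (either way round) of the one below, at rest and released; the bottom carton within 20 mm of its start (all of step 1 and horizontal distance between carton_c and carton_b below 0.01 m and angle between the x axis of carton_c and the x axis of carton_b, either way round below 0.12 rad and z of carton_c in the frame of carton_b between 0.055 and 0.065 m and angle between each of carton_c, carton_a's own z axis and vertical below 0.06 rad and distance of carton_a from where it was at the start of the episode below 0.02 m and linear speed of each of carton_a, carton_c below 0.03 m/s and contact force between each of carton_a, carton_c and the fingers below 0.1 N); the robot touches nothing.
It fails at once if carton_b falls: it moves faster than 0.7 m/s with no finger on it (linear speed of carton_b above 0.7 m/s and contact force between carton_b and the fingers below 0.1 N).
It fails at once if carton_c falls: it moves faster than 0.7 m/s with no finger on it (linear speed of carton_c above 0.7 m/s and contact force between carton_c and the fingers below 0.1 N).
It fails at once if the bottom carton is shifted by more than 20 mm (distance of carton_a from where it was at the start of the episode above 0.02 m).
It fails at once if a loose jar or the jug is shifted by more than 30 mm (distance of any of jar_1, jar_2, jar_3, jug from where it was at the start of the episode above 0.03 m).
It also fails if it takes over 67 s, if anything falls off the work surface, if the arm or the gripper's body presses on something with over 40 N, if the wrist force passes 120 N, or if a joint passes its speed limit or range.

## Working session

There is one attempt and no reset: what is moved stays moved. The work goes in short steps, Python scripts to look and compute and a tool call to move; the robot and the scene stay as the last step left them, time stands still between calls to the robot, and variables do not carry over. Pictures are saved under pics/ and viewed, at most 12 in all, crops included, and the job is handed in when it is done.

Besides the shell and the picture viewer there is one more tool, called after "Emit:" as name([rows], argument=value, ...), one row to a line, values as JSON. step_arm: Moves the arm, as the interface text tells. Its arguments: {"type":"object","properties":{"moves":{"type":"array","items":{"type":"array","items":{"type":"array","items":{"type":"number"}}}}},"required":["moves"]}

```bash
mkdir -p pics
cat > h.py <<'E'
import numpy as np, cv2
from scipy.spatial.transform import Rotation as Ro
from plant import ctrl, viewer, close_job
def R(ci):
    o=np.array(ci["orientation"],float)
    return o if o.shape==(3,3) else Ro.from_euler('xyz',o,degrees=True).as_matrix()
def cloud(name):
    im,d=viewer.snapshot(name); ci=viewer.camera_info(name); K=np.array(ci["camera_matrix"])
    h,w=d.shape; v,u=np.mgrid[:h,:w].astype(np.float64)
    p=cv2.undistortPoints(np.stack([u.ravel(),v.ravel()],1)[:,None],K,np.array([ci["k1"],0,0,0.]))[:,0]
    pc=np.c_[p,np.ones(len(p))]*d.ravel()[:,None]
    P=pc@R(ci).T+np.array(ci["eye"])
    P[d.ravel()==0]=np.nan
    return im,d,P.reshape(h,w,3)
E
python3 - <<'E'
from h import *
for n in("top","side"):
    print(viewer.camera_info(n))
    im,d,P=cloud(n); cv2.imwrite(f"pics/{n}0.png",im); np.savez(f"{n}0.npz",im=im,P=P)
print(ctrl.get_obs())
E
```

```text
{'camera_matrix': array([[415.91539614,   0.        , 276.58587041],
       [  0.        , 415.91539614, 210.45424222],
       [  0.        ,   0.        ,   1.        ]]), 'k1': -0.08872452504419524, 'eye': array([0.35057626, 0.0047979 , 1.29610552]), 'orientation': array([-1.72333748e+02,  2.67116805e-02, -9.04089603e+01])}
{'camera_matrix': array([[379.25825721,   0.        , 277.20176552],
       [  0.        , 379.25825721, 209.35430594],
       [  0.        ,   0.        ,   1.        ]]), 'k1': 0.014694459592286439, 'eye': array([ 0.20564886, -0.91798871,  0.94830073]), 'orientation': array([-132.87055978,    0.90420006,  -21.13731755])}
{'clock': 0.1, 'joint_pos': array([ 9.30540466e+01,  2.05881182e+01,  6.38188992e-01, -1.54163779e-02,
       -7.01370206e+01, -1.65085013e+01]), 'qvel': array([ 0.04225533, -0.1173771 ,  0.14692273,  0.13699476,  0.09583392,
       -0.04388941]), 'tau': array([-1.05126692e-03, -5.84159374e+01,  2.93751580e+01,  7.01555014e+00,
        1.01749896e-02, -4.35217908e-05]), 'tool_pos': array([0.1569751 , 0.65603481, 0.22570847]), 'orientation': array([ 1.79912516e+02, -1.08137462e-02, -1.34596955e+01]), 'force': array([ 0.25620707, -0.98874468,  0.83444713]), 'moment': array([-0.02926692,  0.05282174, -0.00539953]), 'gripper_force': 0.0, 'opening': 0.08750134181859966}
```

View pics/top0.png

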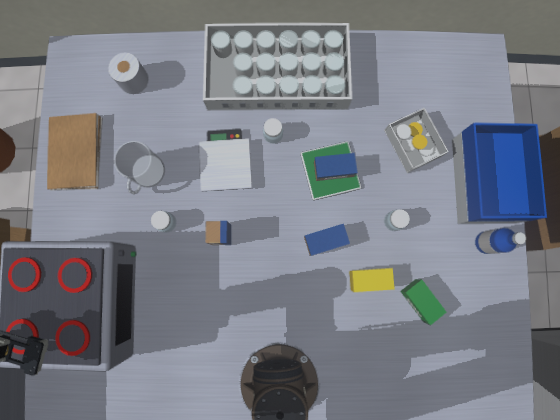

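View pics/side0.png

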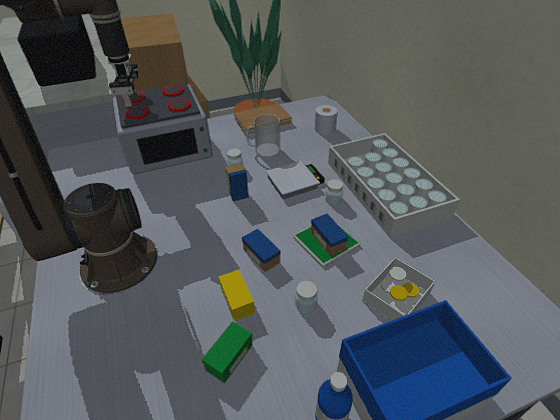

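The top view shows the white board with its green inlay and carton_a at (336,166). carton_b is at (327,240), the only other blue-lidded lying carton; the yellow one at (372,280) and the green one at (424,302) are decoys. carton_c stands at (217,232) with its lid to the right, and the scale is at (225,165). jug, jar and jar are at (140,163), (162,221) and (273,130). Next I measure from the depth and confirm in one crop.

```bash
cat >> h.py <<'E'
def rect(P,m):
    m=cv2.morphologyEx(m.astype(np.uint8),cv2.MORPH_OPEN,np.ones((3,3))).astype(bool)
    n,l,s,_=cv2.connectedComponentsWithStats(m.astype(np.uint8)); l0=1+np.argmax(s[1:,4]); m=l==l0
    q=P[m]; (c,s,a)=cv2.minAreaRect((q[:,:2]*1000).astype(np.float32))
    if s[0]<s[1]: s=s[::-1]; a+=90
    a=(a+90)%180-90   # direction of long side, deg
    return np.round(c,1),np.round(s,1),round(a,1),round(np.median(q[:,2])*1000,1),m.sum()
def win(P,x,y,w,h):
    m=np.zeros(P.shape[:2],bool); m[y-h:y+h,x-w:x+w]=1; return m
E
python3 - <<'E'
from h import *
D=np.load("top0.npz"); im,P=D["im"],D["P"]; Z=P[...,2]; b,g,r=[im[...,i].astype(int) for i in range(3)]
blue=(b>r+40)&(b>g+20)
print("a",rect(P,win(P,336,166,35,30)&blue&(Z>.066)))
print("b",rect(P,win(P,327,240,35,30)&blue&(Z>.052)))
mc=win(P,217,232,25,25)&(Z>.112); print("c",rect(P,mc))
q1=P[mc&blue].mean(0);q2=P[mc&~blue].mean(0);v=q1-q2;print("c lid dir",np.degrees(np.arctan2(v[1],v[0])),q1,q2)
print("pan",rect(P,win(P,225,165,30,30)&(Z>.028)&(Z<.04)))
print("board",rect(P,win(P,332,171,35,35)&(Z>.009)&(Z<.02)))
for n,(x,y) in dict(j1=(273,130),j2=(162,221),j3=(398,220),jug=(140,163),crate=(278,70)).items():
    q=P[win(P,x,y,26,26)&(Z>.06)] if n!='crate' else P[win(P,278,70,75,50)&(Z>.04)]; print(n,q.min(0).round(3),q.max(0).round(3))
c=cv2.resize(im[120:310,120:460],None,fx=2.3,fy=2.3,interpolation=cv2.INTER_CUBIC); cv2.imwrite("pics/crop.png",c)
E
```

```text
a (array([ 653.5, -176. ]), array([122.4,  63.6]), -83.8, np.float64(73.5), np.int64(809))
b (array([ 429.9, -145.5]), array([122.1,  63.3]), -73.5, np.float64(59.4), np.int64(864))
c (array([450.1, 177.9]), array([60.8, 60.5]), 89.9, np.float64(119.7), np.int64(473))
c lid dir -89.15633086412635 [0.44985395 0.15550818 0.11994393] [0.44939953 0.1863671  0.11955894]
pan (array([668.6, 165.8]), array([161.3, 160.9]), 3.2, np.float64(33.5), np.int64(2471))
board (array([ 652.3, -167.6]), array([160.3, 160.2]), 13.6, np.float64(13.4), np.int64(1297))
j1 [ 0.746 -0.011  0.062] [0.803 0.041 0.083]
j2 [0.462 0.324 0.06 ] [0.517 0.379 0.081]
j3 [ 0.461 -0.392  0.06 ] [ 0.517 -0.334  0.08 ]
jug [0.578 0.361 0.06 ] [0.711 0.471 0.154]
crate [ 0.797 -0.232  0.04 ] [1.121 0.231 0.092]
```

View pics/crop.png

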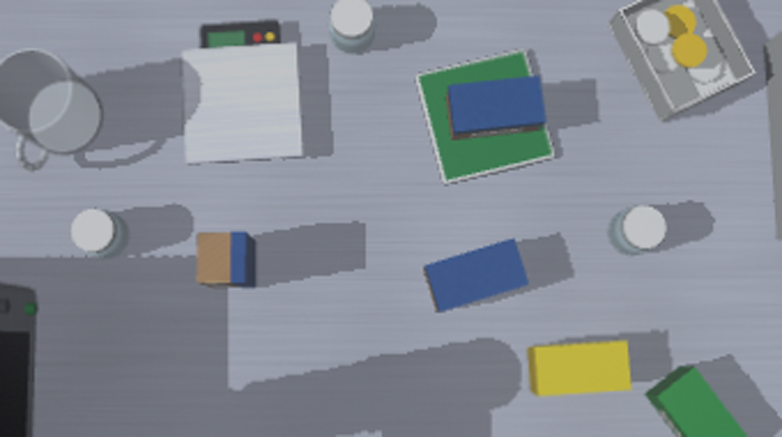

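The crop confirms it: both carton_a (on the board) and carton_b have dark-blue lids and brown sides, and carton_c is brown and blue with its lid to the right. Sizes, heights and reach all agree. Now I move away from the stove and toward carton_b.

Emit:
step_arm([
  [[0,0,4,-0.1,8.7],[0,0,4,-0.1,8.7],[2.9,-3.6,0,-0.1,8.7],[2.9,-3.6,0,-0.1,8.7],[2.9,-3.6,0,-0.1,8.7],[2.9,-3.6,0,-0.1,8.7],[2.9,-3.6,0,-0.1,8.7],[2.9,-3.6,0,-0.1,8.7],[2.9,-3.6,0,-0.1,8.7],[2.9,-3.6,0,-0.1,8.7]],
])

```text
clock: 1.1
tool_pos: [0.3897, 0.3667, 0.3065]
orientation: [180.0, -0.0, -71.0]
force: [1.3, 0.5, -0.1]
opening: 0.0871
gripper_force: 0.0
```

Emit:
step_arm([
  [[2.0,-4.5,0,0,8.7],[2.0,-4.5,0,0,8.7],[2.0,-4.5,0,0,8.7],[0,-4.8,0,0,8.7],[0,-4.8,0,0,8.7],[0,-4.8,0,0,8.7],[0,-4.8,0,0,8.7],[0,-4.8,0,0,8.7],[0,-4.8,0,0,8.7],[0,-4.8,0,0,8.7]],
])

```text
clock: 2.1
tool_pos: [0.4484, -0.1044, 0.3067]
orientation: [-180.0, 0.0, -70.7]
force: [0.8, 0.2, -0.1]
opening: 0.0871
gripper_force: 0.0
```

Emit:
step_arm([
  [[-1.0,-2.0,-4,-0.045,8.7],[-0.9,-2.1,-4,0,8.7],[0,0,-4.8,0,8.7],[0,0,-4.8,0,8.7],[0,0,-4,0,8.7],[0,0,-1,0,8.7],[0,0,0,0,8.7]],
])

```text
clock: 2.8
tool_pos: [0.4292, -0.1437, 0.0797]
orientation: [179.8, 0.0, -73.3]
force: [-0.7, 0.2, 1.3]
opening: 0.0871
gripper_force: 0.0
```

Run:
```python
from h import *
o=ctrl.get_obs(); print(o["tool_pos"],o["orientation"],o["joint_pos"].round(0))
im,d,P=cloud("side"); c=cv2.resize(im[180:300,200:360],None,fx=4,fy=4,interpolation=cv2.INTER_CUBIC); cv2.imwrite("pics/s1.png",c)
```

```text
[ 0.42921694 -0.14370486  0.07974045] [ 1.79796743e+02  2.69580519e-02 -7.33174740e+01] [  7.   9. -38.   0. -44.  10.]
```

View pics/s1.png

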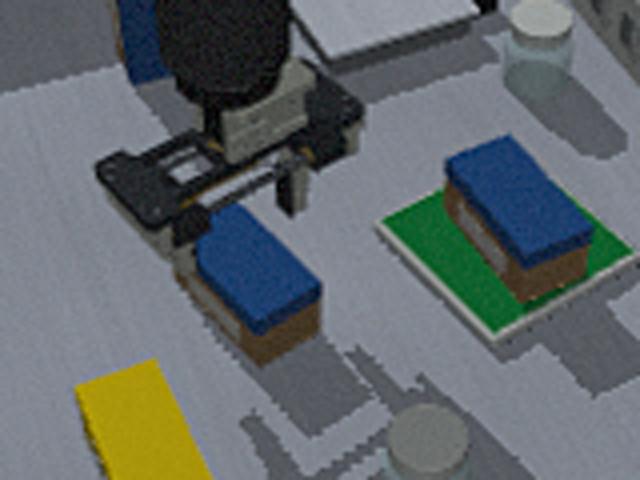

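The side crop shows the open fingers just above carton_b, tips near crop (293,210) and (195,250). That looks a little toward carton_b's left end, so I'll check by projecting the TCP and the measured carton centres.

```bash
cat >> h.py <<'E'
def proj(name,p):
    ci=viewer.camera_info(name); q=R(ci).T@(np.array(p)-np.array(ci["eye"])); 
    return cv2.projectPoints(q.reshape(1,1,3),np.zeros(3),np.zeros(3),np.array(ci["camera_matrix"]),np.array([ci["k1"],0,0,0.]))[0].ravel()
E
python3 - <<'E'
from h import *
y=np.radians(-73.3+90); t=np.array([np.cos(y),np.sin(y),0])
for n,p in dict(tcp=(.4292,-.1437,.08),f1=np.array([.4292,-.1437,.08])+.044*t,f2=np.array([.4292,-.1437,.08])-.044*t,blid=(.43,-.1455,.06),alid=(.6535,-.176,.074)).items():
    print(n,(proj("side",p)-[200,180])*4)
D=np.load("side0.npz"); im,P=D["im"],D["P"]; Z=P[...,2]; b,g,r=[im[...,i].astype(int) for i in range(3)]
blue=(b>r+30)&(b>g+15)
print("a",rect(P,win(P,328,232,35,30)&blue&(Z>.070)&(Z<.08)))
print("b",rect(P,win(P,262,247,35,30)&blue&(Z>.056)&(Z<.066)))
print("c",rect(P,win(P,238,180,35,40)&(Z>.116)&(Z<.126)))
E
```

```text
tcp [235.51768056 234.34534898]
f1 [280.6642433  208.70635294]
f2 [188.85058297 260.85058712]
blid [238.46521303 252.94827326]
alid [512.92980217 189.92863206]
a (array([ 655.1, -177.5]), array([124.8,  65. ]), -84.8, np.float64(74.4), np.int64(541))
b (array([ 432.3, -148.2]), array([123.5,  65.6]), -72.8, np.float64(60.3), np.int64(594))
c (array([452.2, 173.1]), array([67.4, 61.9]), 89.4, np.float64(119.7), np.int64(171))
```

Emit:
step_arm([
  [[0.15,-0.28,0,0,8.7],[0,0,-3,0,8.7],[0,0,-2.5,0,8.7],[0,0,-1.2,0,8.7],[0,0,0,0,8.7],[0,0,0,0,5],[0,0,0,0,5],[0,0,0,0,5],[0,0,0,0,5],[0,0,0,0,5]],
])

```text
clock: 3.85
tool_pos: [0.4319, -0.1464, 0.0144]
orientation: [-179.9, -0.0, -73.3]
force: [-1.6, 1.2, 9.2]
opening: 0.0616
gripper_force: 30.0
```

Emit:
step_arm([
  [[0,0,1,0,5],[0,0,3,0,5],[0,0,4,0,5],[0,0,4,0,5],[0,0,2,0,5],[0,0,0,0,5],[0,0,0,0,5]],
])

```text
clock: 4.55
tool_pos: [0.4307, -0.1461, 0.1531]
orientation: [180.0, 0.0, -73.4]
force: [0.3, -0.6, -5.4]
opening: 0.0621
gripper_force: 30.0
```

Run:
```python
from h import *
o=ctrl.get_obs(); print(o["tool_pos"],o["orientation"],o["opening"],o["force"])
im,d,P=cloud("side"); Z=P[...,2]; b,g,r=[im[...,i].astype(int) for i in range(3)]
blue=(b>r+30)&(b>g+15)
cv2.imwrite("pics/s2.png",cv2.resize(im[130:290,180:380],None,fx=4,fy=3.75,interpolation=cv2.INTER_CUBIC))
u,v=proj("side",(.432,-.146,.19)).astype(int); print(u,v)
m=win(P,u,v,40,40)&blue&(Z>.12); print(np.percentile(Z[m],[5,50,95])); zt=np.percentile(Z[m],95)
print("b",rect(P,m&(Z>zt-.008)))
```

```text
[ 0.43071322 -0.14612735  0.15309241] [ 1.79998438e+02  4.65550346e-02 -7.33597578e+01] 0.062093538003839155 [ 0.31173031 -0.55633324 -5.36047746]
258 213
[0.18458904 0.19847782 0.20199043]
b (array([ 439.8, -178.8]), array([63.4, 59. ]), 16.7, np.float64(198.9), np.int64(312))
```

Emit:
step_arm([
  [[2,-0.2,0,0,5],[4,-0.5,0,-0.04,5],[4,-0.5,0,-0.04,5],[4,-0.5,0,-0.04,5],[4,-0.6,0,-0.04,5],[3,-0.45,0,-0.033,5],[1.33,-0.2,0,0,5],[0,0,-3,0,5],[0,0,-1.5,0,5],[0,0,0,0,5]],
])

```text
clock: 5.6
tool_pos: [0.6513, -0.1755, 0.1032]
orientation: [179.5, 0.1, -84.4]
force: [0.4, -0.7, -5.0]
opening: 0.0622
gripper_force: 30.0
```

Run:
```python
from h import *
o=ctrl.get_obs(); print(o["tool_pos"],o["orientation"],o["opening"],o["force"])
im,d,P=cloud("side")
cv2.imwrite("pics/s2.png",cv2.resize(im[180:280,270:400],None,fx=6,fy=6,interpolation=cv2.INTER_CUBIC))
```

```text
[ 0.65132429 -0.17553719  0.10320551] [ 1.79458851e+02  1.00790152e-01 -8.44278477e+01] 0.062193713974252315 [ 0.39405327 -0.74462567 -5.03177098]
```

View pics/s2.png

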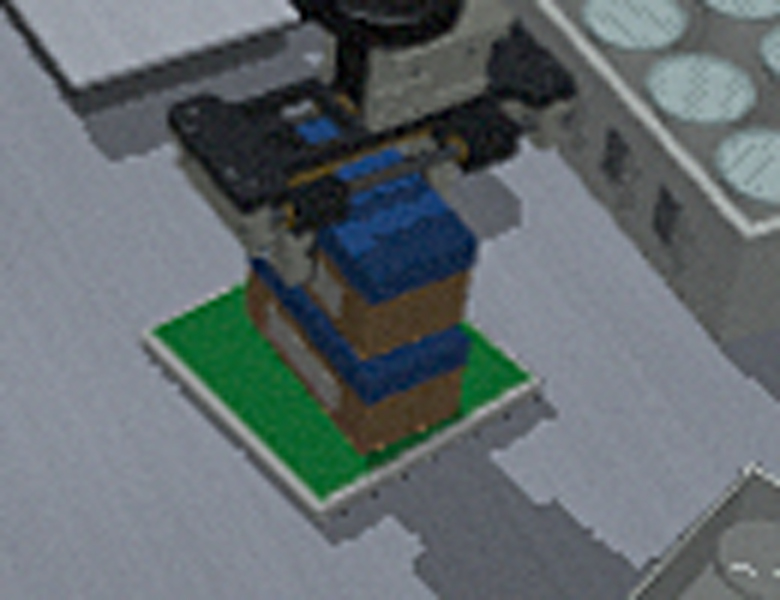

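The picture shows carton_b held level about 15 mm above carton_a, with its end roughly flush. The lid-skirt lower corners are at crop (372,305) and (470,270) for b, and (370,403) and (465,365) for a. I compare them with the projection.

Run:
```python
from h import *
o=ctrl.get_obs(); print(o["tool_pos"],o["clock"])
for nm,c,yaw,z0 in(("a",(.6543,-.1768),-84.3,.014),("b",(.6513,-.1765),-84.3,.0888)):
    u=np.radians(yaw); X=np.array([np.cos(u),np.sin(u)]);Y=np.array([-X[1],X[0]])
    for s in(-1,1):
        for z in (0,.042,.06):
            print(nm,s,z,((proj("side",[*(np.array(c)+.06*X+s*.031*Y),z0+z])-[270,180])*6).round())
```

```text
[ 0.65280746 -0.17581234  0.10571666] 5.65
a -1 0 [354. 456.]
a -1 0.042 [361. 403.]
a -1 0.06 [363. 380.]
a 1 0 [452. 415.]
a 1 0.042 [460. 362.]
a 1 0.06 [464. 339.]
b -1 0 [360. 361.]
b -1 0.042 [367. 304.]
b -1 0.06 [370. 278.]
b 1 0 [462. 320.]
b 1 0.042 [471. 263.]
b 1 0.06 [475. 237.]
```

Emit:
step_arm([
  [[0.15,-0.1,0,0,5],[0,0,-0.6,0,5],[0,0,-0.6,0,5],[0,0,0,0,5],[0,0,0,0,5],[0,0,0,0,5]],
])

```text
clock: 6.25
tool_pos: [0.6565, -0.1769, 0.0969]
orientation: [-180.0, -0.0, -84.4]
force: [-0.1, -0.3, -4.4]
opening: 0.0619
gripper_force: 30.0
```

Emit:
step_arm([
  [[-0.2,0,-0.3,0,5],[0,0,-0.3,0,5],[0,0,-0.1,0,5],[0,0,0,0,5],[0,0,0,0,5]],
])

```text
clock: 6.75
tool_pos: [0.6544, -0.1768, 0.0895]
orientation: [180.0, -0.0, -84.4]
force: [-0.0, 0.1, -4.8]
opening: 0.0617
gripper_force: 30.0
```

Emit:
step_arm([
  [[0,0,-0.1,0,5],[0,0,0,0,5],[0,0,0,0,5]],
])

```text
clock: 7.05
tool_pos: [0.6544, -0.1769, 0.0886]
orientation: [-180.0, -0.0, -84.4]
force: [-0.7, -0.2, -4.4]
opening: 0.062
gripper_force: 30.0
```

Emit:
step_arm([
  [[0,0,-0.1,0,5],[0,0,0,0,5],[0,0,0,0,5]],
])

```text
clock: 7.35
tool_pos: [0.6546, -0.1769, 0.0885]
orientation: [-180.0, -0.0, -84.4]
force: [-3.6, 1.4, 4.1]
opening: 0.062
gripper_force: 30.0
```

Contact (force turned upward). Release and rise.

Emit:
step_arm([
  [[0,0,0,0,6.6],[0,0,0,0,7.4],[0,0,0,0,8.7],[0,0,0,0,8.7],[0,0,0,0,8.7],[0,0,2,0,8.7],[0,0,4,0,8.7],[0,0,4.5,0,8.7],[0,0,4.5,0,8.7],[0,0,4.5,0,8.7]],
])

```text
clock: 8.35
tool_pos: [0.6541, -0.1769, 0.2845]
orientation: [-180.0, -0.0, -84.4]
force: [1.3, -0.4, -0.0]
opening: 0.0873
gripper_force: 0.0
```

Emit:
step_arm([
  [[-4,2.5,0,0,8.7],[-4,2.5,0,0,8.7],[-4,2.9,0,0,8.7],[-3,4,0,0,8.7],[-3,4,0,0,8.7],[-2,4.5,0,-0.05,8.7],[-0.4,4.8,0,-0.05,8.7],[0,4.8,0,0,8.7],[0,4.8,0,0,8.7],[0,0,0,0,8.7]],
])

```text
clock: 9.35
tool_pos: [0.4503, 0.1756, 0.2825]
orientation: [-180.0, 0.0, -89.9]
force: [-0.4, 0.2, 0.6]
opening: 0.0872
gripper_force: 0.0
```

Run:
```python
from h import *
o=ctrl.get_obs(); print(o["tool_pos"],o["orientation"],o["clock"])
for n,(x,y),e in(("top",(336,166),.128),("side",(328,215),.130)):
    im,d,P=cloud(n); Z=P[...,2]; b,g,r=[im[...,i].astype(int) for i in range(3)]
    blue=(b>r+30)&(b>g+15)
    print("b",rect(P,win(P,x,y,45,45)&blue&(Z>e)&(Z<.142)))
    if n=="side": print("a below", rect(P,win(P,x,y,45,55)&blue&(Z<.074)&(Z>.05)))
    cv2.imwrite(f"pics/{n}3.png",cv2.resize(im[130:290,190:390],None,fx=4,fy=3.75,interpolation=cv2.INTER_CUBIC))
```

```text
[0.45027297 0.17562865 0.28247755] [-1.79972195e+02  4.19366542e-02 -8.98622359e+01] 9.35
b (array([ 653.1, -176.4]), array([122.8,  64. ]), -83.8, np.float64(133.5), np.int64(907))
b (array([ 654.6, -179.1]), array([124. ,  65.5]), -83.4, np.float64(134.2), np.int64(580))
a below (array([ 667.5, -237.5]), array([8.8, 3.4]), -4.0, np.float64(68.7), np.int64(9))
```

View pics/side3.png

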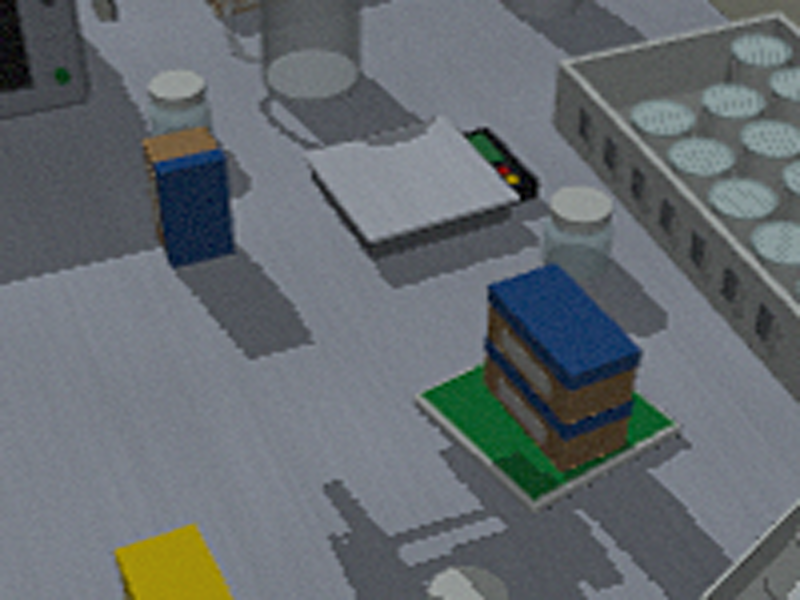

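carton_b sits squarely on carton_a, within about 2 mm by both cameras. Next I grip carton_c near its top, across its own y, so that it can pivot between the pads over the scale's right edge.

Emit:
step_arm([
  [[0,0.4,-4,0,8.7],[0,0,-4.5,0,8.7],[0,0,-4.5,0,8.7],[0,0,-3.5,0,8.7],[0,0,-2.5,0,8.7],[0,0,-1.1,0,8.7],[0,0,0,0,8.7],[0,0,0,0,8.7]],
])

```text
clock: 10.25
tool_pos: [0.4512, 0.1752, 0.0827]
orientation: [-179.9, 0.0, -90.1]
force: [0.6, -0.3, 0.1]
opening: 0.0874
gripper_force: 0.0
```

Emit:
step_arm([
  [[0,0,0,0,5],[0,0,0,0,5],[0,0,0,0,5],[0,0,0,0,5],[0,0,0,0,5],[0,0,1,0,5],[0,0,3,0,5],[0,0,3,0,5],[0,0,0,0,5],[0,0,0,0,5]],
])

```text
clock: 11.25
tool_pos: [0.45, 0.1751, 0.1519]
orientation: [-180.0, 0.1, -90.1]
force: [0.6, 0.1, -4.2]
opening: 0.0622
gripper_force: 30.0
```

Emit:
step_arm([
  [[2,-1.2,0,0.01,5],[3.5,-2.1,0,0.01,5],[3.5,-2.1,0,0.01,5],[3.5,-2.1,0,0.01,5],[3.5,-2.1,0,0.01,5],[3.5,-2.1,0,0,5],[2.1,-1.3,0,0,5],[1,-0.7,0,0,5],[0,0,0,0,5],[0,0,0,0,5]],
])

```text
clock: 12.25
tool_pos: [0.6751, 0.0382, 0.15]
orientation: [179.8, -0.0, -87.3]
force: [-0.4, 0.3, -4.5]
opening: 0.0619
gripper_force: 30.0
```

Emit:
step_arm([
  [[0,0,-2,0,5],[0,0,-2,0,5],[0,0,-1.1,0,5],[0,0,0,0,5],[0,0,0,0,5]],
])

```text
clock: 12.75
tool_pos: [0.6764, 0.0386, 0.1012]
orientation: [-180.0, -0.0, -87.2]
force: [0.1, -0.7, -3.6]
opening: 0.0621
gripper_force: 30.0
```

Run:
```python
from h import *
o=ctrl.get_obs(); print(o["tool_pos"],o["orientation"],o["clock"],o["force"],o["joint_pos"].round())
im,d,P=cloud("side")
cv2.imwrite(f"pics/s4.png",cv2.resize(im[120:240,230:390],None,fx=5,fy=5,interpolation=cv2.INTER_CUBIC))
```

```text
[0.67639447 0.03858553 0.10119373] [-1.79976655e+02 -1.37126268e-02 -8.71989694e+01] 12.75 [ 0.12322851 -0.66195961 -3.61339837] [ 20.  26.  -8.   0. -56. -17.]
```

View pics/s4.png

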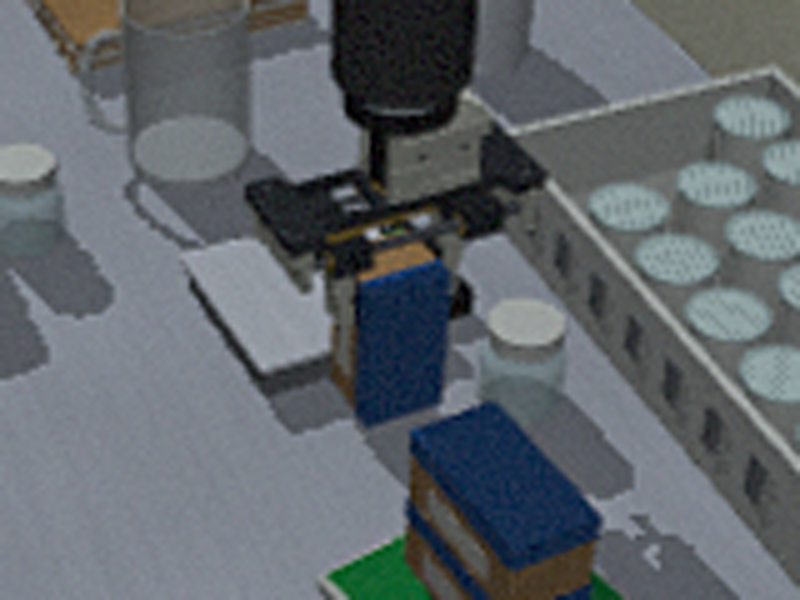

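Carton_c hangs upright, its lid (crop 400,340) facing right, just right of the pan edge (crop 260,370) and clear of the jar at (525,350). Next I tip it over the pan edge in an arc.

Emit:
step_arm([
  [[-0.04,0.75,0,0,5],[-0.04,0.74,0,0,5],[-0.04,0.77,0.23,0,5],[-0.04,0.77,0.2,0,5],[-0.05,0.8,0.1,0,5],[-0.04,0.8,0.06,0,5],[-0.05,0.8,-0.05,0,5],[-0.04,0.8,-0.07,0,5],[0,0,0,0,5],[0,0,0,0,5]],
])

```text
clock: 13.8
tool_pos: [0.6732, 0.101, 0.1058]
orientation: [-180.0, 0.0, -87.2]
force: [0.7, -1.9, -2.2]
opening: 0.0617
gripper_force: 30.0
```

Run:
```python
from h import *
im,d,P=cloud("side")
cv2.imwrite(f"pics/s5.png",cv2.resize(im[120:240,230:390],None,fx=5,fy=5,interpolation=cv2.INTER_CUBIC))
```

```text
(no output)
```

View pics/s5.png

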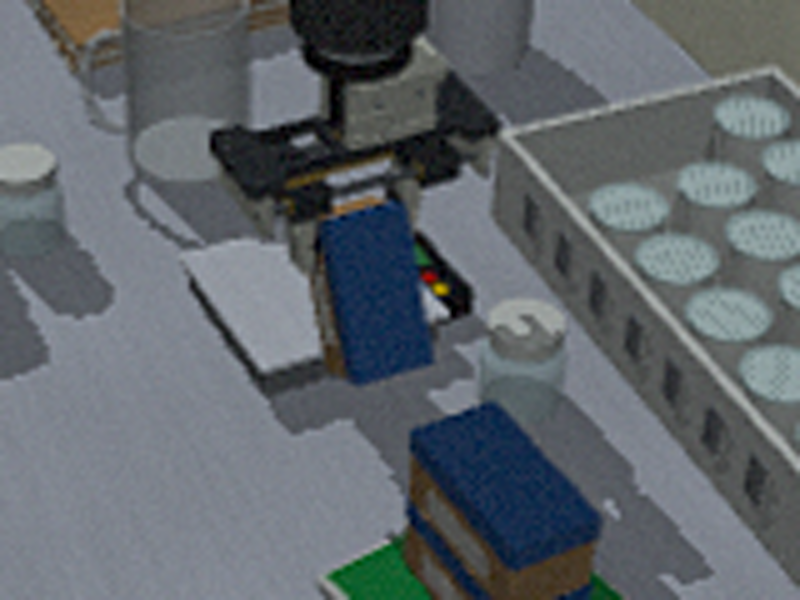

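Carton_c is tilting as planned, about 30° with the lid turning upward, and the forces are small. I continue the arc.

Emit:
step_arm([
  [[-0.04,0.78,-0.17,0,5],[-0.04,0.77,-0.22,0,5],[-0.04,0.74,-0.3,0,5],[-0.04,0.72,-0.36,0,5],[-0.04,0.68,-0.43,0,5],[-0.04,0.64,-0.48,0,5],[-0.03,0.6,-0.53,0,5],[-0.03,0.55,-0.58,0,5],[0,0,0,0,5],[0,0,0,0,5]],
])

```text
clock: 14.85
tool_pos: [0.6693, 0.1561, 0.0736]
orientation: [179.9, 0.0, -87.2]
force: [0.4, -0.4, -3.3]
opening: 0.0616
gripper_force: 30.0
```

Emit:
step_arm([
  [[-0.03,0.5,-0.63,0,5],[-0.02,0.44,-0.68,0,5],[-0.02,0.38,-0.7,0,5],[0,0.3,-0.6,0,5],[0,0,0,0,5],[0,0,0,0,5]],
])

```text
clock: 15.45
tool_pos: [0.6686, 0.1716, 0.0475]
orientation: [179.9, 0.0, -87.3]
force: [0.5, -0.5, -3.7]
opening: 0.0622
gripper_force: 30.0
```

```bash
cat >> h.py <<'E'
def lidn(P,m):
    q=P[m]; q=q[np.isfinite(q).all(1)]; c=np.median(q,0); q=q[np.abs(q-c).max(1)<.06]
    w,v=np.linalg.eigh(np.cov((q-q.mean(0)).T)); return v[:,0]*np.sign(v[2,0]),q.mean(0),len(q)
E
python3 - <<'E'
from h import *
im,d,P=cloud("side"); Z=P[...,2]; b,g,r=[im[...,i].astype(int) for i in range(3)]
blue=(b>r+30)&(b>g+15)
m=blue&(Z>.07)&(P[...,1]>.05)&(P[...,1]<.28)&(P[...,0]>.6)&(P[...,0]<.74)
print(lidn(P,m),ctrl.get_obs()["force"])
cv2.imwrite(f"pics/s6.png",cv2.resize(im[120:240,230:390],None,fx=5,fy=5,interpolation=cv2.INTER_CUBIC))
E
```

```text
(array([-0.03149813, -0.17494974,  0.9840734 ]), array([0.66880943, 0.10145051, 0.09606495]), 413) [ 0.05980533 -0.36149352 -2.95100079]
```

View pics/s6.png

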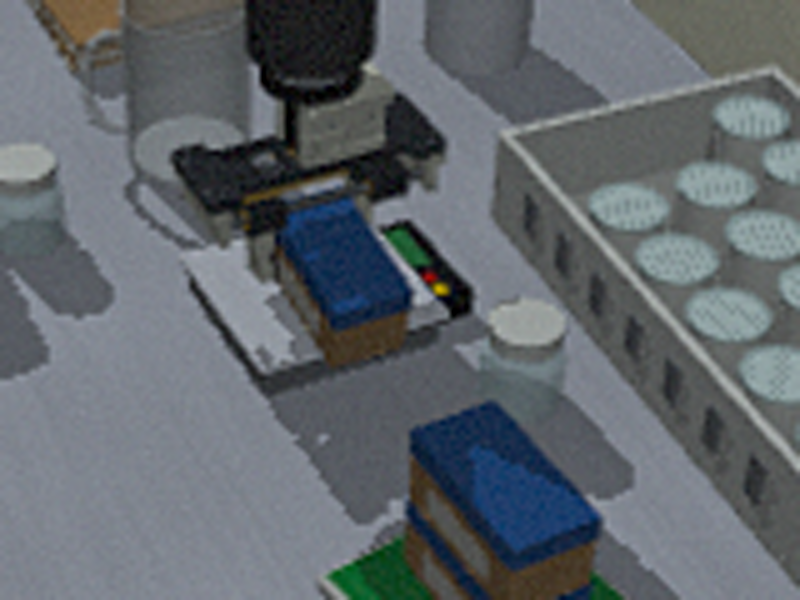

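The side view shows carton_c lying almost flat on the pan, held at its left end, lid up. The skirt face probably biased the normal, so I refit on the lid top only.

Run:
```python
from h import *
for n in("side","top"):
    im,d,P=cloud(n); Z=P[...,2]; b,g,r=[im[...,i].astype(int) for i in range(3)]
    blue=(b>r+30)&(b>g+15)
    m=blue&(Z>.086)&(Z<.13)&(P[...,1]>.05)&(P[...,1]<.28)&(P[...,0]>.6)&(P[...,0]<.74)
    if m.sum()<30: print(n,m.sum()); continue
    q=P[m]; y=q[:,1]
    for a in np.arange(.06,.2,.015):
        k=(y>a)&(y<a+.015)
        if k.sum()>4: print(n,round(a+.007,3),k.sum(),np.median(q[k,2]).round(4))
```

```text
side 0.067 54 0.0926
side 0.082 52 0.0944
side 0.097 49 0.0964
side 0.112 51 0.0986
side 0.127 56 0.1009
side 0.142 54 0.1033
side 0.157 32 0.1042
top 0.067 103 0.0921
top 0.082 104 0.0939
top 0.097 105 0.0961
top 0.112 109 0.0983
top 0.127 109 0.1005
top 0.142 49 0.1022
top 0.157 10 0.1065
top 0.172 15 0.1059
```

Emit:
step_arm([
  [[0,0.1,-0.35,0,5],[0,0.1,-0.35,0,5],[0,0,-0.25,0,5],[0,0,0,0,5],[0,0,0,0,5],[-0.03,0.5,0,0,5],[-0.03,0.5,0,0,5],[-0.03,0.5,0,0,5],[0,0,0,0,5],[0,0,0,0,5]],
])

```text
clock: 16.6
tool_pos: [0.6683, 0.189, 0.039]
orientation: [-180.0, 0.0, -87.2]
force: [-1.1, 0.0, 3.0]
opening: 0.0619
gripper_force: 30.0
```

```bash
cat > lid.py <<'E'
from h import *
print(ctrl.get_obs()["force"])
for n in("side","top"):
    im,d,P=cloud(n); Z=P[...,2]; b,g,r=[im[...,i].astype(int) for i in range(3)]
    blue=(b>r+30)&(b>g+15)
    m=blue&(Z>.086)&(Z<.11)&(P[...,1]>.05)&(P[...,1]<.28)&(P[...,0]>.6)&(P[...,0]<.74)
    q=P[m]; y=q[:,1]; print(n,"y range",np.percentile(y,[1,99]).round(3), rect(P,m))
    for a in np.arange(.06,.25,.02):
        k=(y>a)&(y<a+.02)
        if k.sum()>30: print(n,round(a+.01,3),k.sum(),np.median(q[k,2]).round(4))
E
python3 lid.py
```

```text
[-1.14738252  0.02034528  3.00675458]
side y range [0.072 0.191] (array([671.4, 125.2]), array([108.6,  64.7]), -87.3, np.float64(95.4), np.int64(324))
side 0.07 40 0.0925
side 0.09 68 0.0945
side 0.11 56 0.094
side 0.13 59 0.0954
side 0.15 57 0.0964
side 0.17 47 0.097
top y range [0.079 0.192] (array([670.4, 117.9]), array([83.1, 62.9]), -89.3, np.float64(95.4), np.int64(584))
top 0.09 136 0.0939
top 0.11 137 0.0948
top 0.13 147 0.0956
top 0.15 144 0.0968
```

Emit:
step_arm([
  [[-0.03,0.6,0,0,5],[-0.03,0.6,0,0,5],[-0.03,0.6,0,0,5],[-0.03,0.6,0,0,5],[0,0,-0.1,0,5],[0,0,-0.1,0,5],[0,0,0,0,5],[0,0,0,0,5]],
])

```text
clock: 17.5
tool_pos: [0.6674, 0.213, 0.037]
orientation: [-180.0, 0.0, -87.2]
force: [-0.0, 2.4, 0.7]
opening: 0.0618
gripper_force: 30.0
```

```bash
python3 lid.py
```

```text
[-0.03941851  2.36965256  0.68949759]
side y range [0.096 0.22 ] (array([669.7, 149.9]), array([107.1,  63.8]), -87.4, np.float64(94.7), np.int64(295))
side 0.11 69 0.094
side 0.13 57 0.0946
side 0.15 56 0.0953
side 0.17 55 0.0947
side 0.19 46 0.0959
top y range [0.103 0.218] (array([669.5, 142.9]), array([81.4, 65. ]), -88.8, np.float64(94.6), np.int64(571))
top 0.11 126 0.094
top 0.13 143 0.0943
top 0.15 148 0.0949
top 0.17 129 0.0952
top 0.19 32 0.0954
```

Emit:
step_arm([
  [[0,0,-0.06,0,5],[0,0,0,0,6.6],[0,0,0,0,7.4],[0,0,0,0,8.7],[0,0,0,0,8.7],[0,0,0,0,8.7],[0,0,2,0,8.7],[0,0,4,0,8.7],[0,0,4,0,8.7],[0,0,4,0,8.7]],
])

```text
clock: 18.6
tool_pos: [0.6669, 0.2122, 0.1777]
orientation: [180.0, -0.0, -87.2]
force: [0.4, 0.9, 0.0]
opening: 0.0872
gripper_force: 0.0
```

Emit:
step_arm([
  [[0,4,0,0,8.7],[0,4,0,0,8.7],[0,4,0,0,8.7],[0,0,0,0,8.7]],
])

```text
clock: 19.0
tool_pos: [0.6665, 0.3369, 0.1756]
orientation: [-180.0, 0.0, -87.1]
force: [-0.2, 0.3, 0.6]
opening: 0.0868
gripper_force: 0.0
```

```bash
python3 lid.py
python3 - <<'E'
from h import *
o=ctrl.get_obs(); print(o["tool_pos"],o["orientation"],o["clock"])
E
```

```text
[-0.24200466  0.26376882  0.58048798]
side y range [0.097 0.221] (array([669.7, 159. ]), array([123.9,  64.6]), -88.2, np.float64(93.6), np.int64(338))
side 0.11 62 0.0935
side 0.13 54 0.0935
side 0.15 54 0.0942
side 0.17 47 0.0936
side 0.19 55 0.0936
side 0.21 50 0.0935
top y range [0.103 0.222] (array([668.6, 162.8]), array([120.6,  64.7]), -88.1, np.float64(93.8), np.int64(849))
top 0.11 121 0.0938
top 0.13 146 0.094
top 0.15 146 0.094
top 0.17 130 0.0936
top 0.19 144 0.0935
top 0.21 142 0.0938
[0.66664224 0.33340305 0.17569528] [ 1.79955473e+02 -3.21210957e-02 -8.71576743e+01] 19.1
```

carton_c lies flat, lid at 94 mm, middle about 5 mm from the pan's centre and released. Regrasp at its middle.

Emit:
step_arm([
  [[0.05,-4.3,0,-0.016,8.7],[0.05,-4.3,0,0,8.7],[0.05,-4.3,0,0,8.7],[0.12,-4.3,0,0,8.7],[0,0,-2,0,8.7],[0,0,-2,0,8.7],[0,0,0,0,8.7],[0,0,0,0,8.7],[0,0,0,0,8.7]],
])

```text
clock: 20.0
tool_pos: [0.6705, 0.1605, 0.1377]
orientation: [-179.9, 0.0, -88.2]
force: [-0.1, 0.8, 0.9]
opening: 0.0871
gripper_force: 0.0
```

Emit:
step_arm([
  [[-0.1,0,-3,0,8.7],[0,0,-3,0,8.7],[0,0,-2,0,8.7],[0,0,-1,0,8.7],[0,0,0,0,8.7],[0,0,0,0,5],[0,0,0,0,5],[0,0,0,0,5],[0,0,0,0,5],[0,0,0,0,5]],
])

```text
clock: 21.0
tool_pos: [0.6694, 0.1607, 0.0474]
orientation: [-179.9, 0.0, -88.2]
force: [-1.2, 0.7, 5.8]
opening: 0.0618
gripper_force: 29.9
```

Emit:
step_arm([
  [[0,0,1,0,5],[0,0,3,0,5],[0,0,4,0,5],[0,0,4,0,5],[0,0,3,0,5],[0,0,1,0,5],[0,0,0,0,5],[0,0,0,0,5]],
])

```text
clock: 21.8
tool_pos: [0.6676, 0.1602, 0.2041]
orientation: [179.8, -0.0, -88.2]
force: [-0.9, -0.2, -4.8]
opening: 0.0619
gripper_force: 29.9
```

Emit:
step_arm([
  [[-0.1,-1.8,0,0.01,5],[-0.15,-4,0,0.01,5],[-0.15,-4,0,0.01,5],[-0.15,-4,0,0.01,5],[-0.15,-4,0,0.01,5],[-0.15,-4,0,0.01,5],[-0.15,-4,0,0.01,5],[-0.15,-4,0,0.009,5],[-0.15,-3,0,0,5],[-0.1,-1,0,0,5]],
])

```text
clock: 22.8
tool_pos: [0.653, -0.1804, 0.2031]
orientation: [179.7, 0.0, -83.8]
force: [0.6, 0.7, -4.3]
opening: 0.0621
gripper_force: 29.9
```

Emit:
step_arm([
  [[0,0,-1,0,5],[0,0,-1.5,0,5],[0,0,-1,0,5],[0,0,0,0,5],[0,0,0,0,5],[0,0,0,0,5]],
])

```text
clock: 23.4
tool_pos: [0.6554, -0.177, 0.1719]
orientation: [-180.0, -0.0, -83.6]
force: [-0.4, 0.1, -3.1]
opening: 0.062
gripper_force: 29.9
```

Run:
```python
from h import *
o=ctrl.get_obs(); print(o["tool_pos"],o["orientation"],o["clock"],o["force"])
im,d,P=cloud("side")
cv2.imwrite(f"pics/s7.png",cv2.resize(im[165:265,270:400],None,fx=6,fy=6,interpolation=cv2.INTER_CUBIC))
def show(nm,c,yaw,z0):
    u=np.radians(yaw); X=np.array([np.cos(u),np.sin(u)]);Y=np.array([-X[1],X[0]])
    for s in(-1,1): print(nm,s,((proj("side",[*(np.array(c)+.06*X+s*.031*Y),z0+.042])-[270,165])*6).round())
show("b",(.6543,-.1776),-83.8,.074); show("c",o["tool_pos"][:2],o["orientation"][2],o["tool_pos"][2]-.0134)
```

```text
[ 0.65535354 -0.17704137  0.1719041 ] [-1.79952333e+02 -1.76987015e-02 -8.35859523e+01] 23.4 [-0.42965407  0.05355551 -3.11268832]
b -1 [372. 414.]
b 1 [474. 373.]
c -1 [389. 291.]
c 1 [496. 249.]
```

View pics/s7.png

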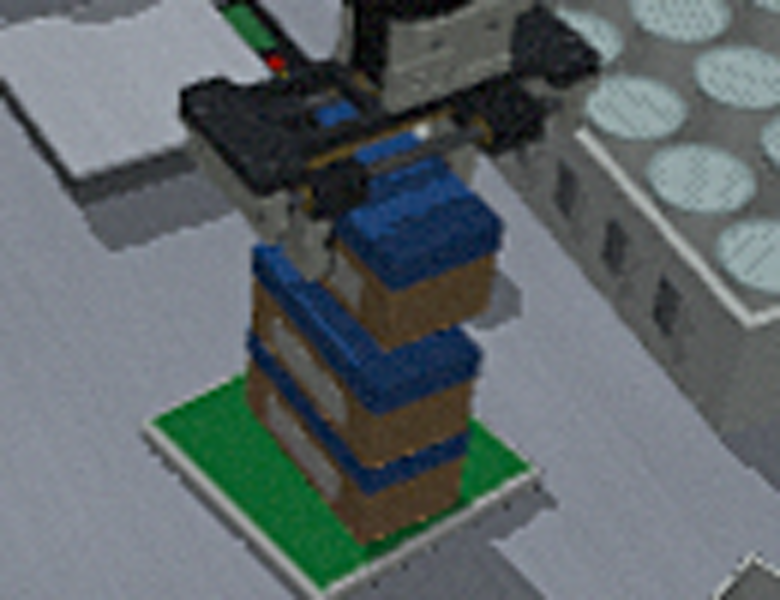

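carton_c is held level above the column. Its skirt corners at crop (387,290) and (494,255), and b's at (376,415) and (476,375), match the prediction within about 2 mm. Lower.

Emit:
step_arm([
  [[-0.1,-0.08,0,0,5],[0,0,-0.8,0,5],[0,0,-0.8,0,5],[0,0,-0.5,0,5],[0,0,0,0,5],[0,0,0,0,5],[0,0,0,0,5]],
])

```text
clock: 24.15
tool_pos: [0.6541, -0.1784, 0.1506]
orientation: [-180.0, -0.0, -83.6]
force: [-1.0, -0.4, -4.0]
opening: 0.0619
gripper_force: 29.9
```

Emit:
step_arm([
  [[0,0.04,-0.15,0,5],[0,0,-0.1,0,5],[0,0,0,0,5],[0,0,0,0,5],[0,0,0,0,5]],
])

```text
clock: 24.65
tool_pos: [0.6539, -0.1779, 0.1479]
orientation: [-180.0, -0.0, -83.6]
force: [-0.1, -0.6, -4.4]
opening: 0.062
gripper_force: 29.9
```

Emit:
step_arm([
  [[0,0,-0.1,0,5],[0,0,0,0,5],[0,0,0,0,5]],
])

```text
clock: 24.95
tool_pos: [0.6541, -0.178, 0.1475]
orientation: [-180.0, -0.0, -83.6]
force: [-0.6, -0.4, 1.6]
opening: 0.0619
gripper_force: 29.9
```

Contact. Release and rise.

Emit:
step_arm([
  [[0,0,0,0,6.6],[0,0,0,0,7.4],[0,0,0,0,8.7],[0,0,0,0,8.7],[0,0,0,0,8.7],[0,0,2,0,8.7],[0,0,4,0,8.7],[0,0,4.5,0,8.7],[0,0,4,0,8.7],[0,0,3,0,8.7]],
])

```text
clock: 25.95
tool_pos: [0.6542, -0.1782, 0.3253]
orientation: [-179.8, -0.1, -83.6]
force: [0.1, -0.0, -0.7]
opening: 0.0869
gripper_force: 0.0
```

Emit:
step_arm([
  [[-3,3,0,0,8.7],[-3,3.5,0,0,8.7],[-3,3.5,0,0,8.7],[-3,3.5,0,0,8.7],[-3,3.5,0,0,8.7],[0,0,0,0,8.7],[0,0,0,0,8.7],[0,0,0,0,8.7]],
])

```text
clock: 26.75
tool_pos: [0.5043, -0.0081, 0.322]
orientation: [-180.0, -0.0, -83.6]
force: [0.1, -0.5, -0.1]
opening: 0.0868
gripper_force: 0.0
```

Run:
```python
from h import *
for n,(x,y) in(("top",(336,160)),("side",(332,200))):
    im,d,P=cloud(n); Z=P[...,2]; b,g,r=[im[...,i].astype(int) for i in range(3)]
    blue=(b>r+30)&(b>g+15)
    print(n,"c",rect(P,win(P,x,y,50,50)&blue&(Z>.186)&(Z<.205)))
cv2.imwrite("pics/s8.png",cv2.resize(im[140:270,250:400],None,fx=4.5,fy=4.5,interpolation=cv2.INTER_CUBIC))
```

```text
top c (array([ 652.8, -176.8]), array([123.7,  64.5]), -82.6, np.float64(193.6), np.int64(992))
side c (array([ 654.4, -178.3]), array([123. ,  65.9]), -83.4, np.float64(194.1), np.int64(634))
```

View pics/s8.png

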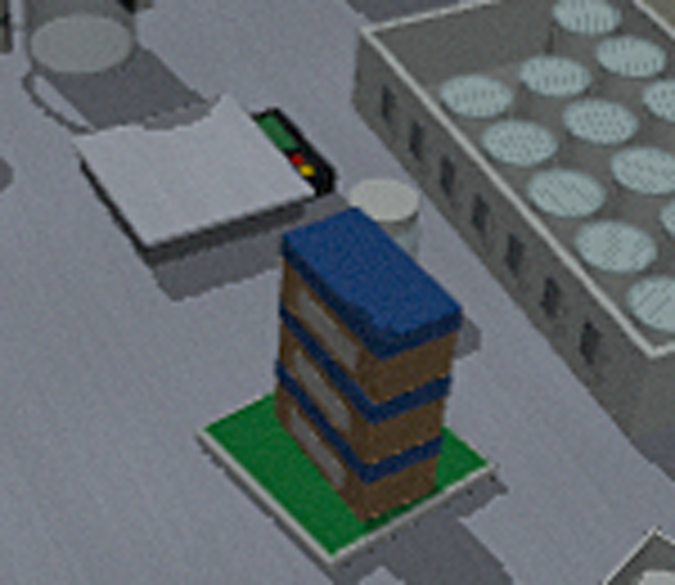

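The column stands square: lids from crop (370,270) down to (400,460), heights 74, 134 and 194 mm, offsets under 1 mm. Handing in.

```bash
python3 -c "
from plant import close_job
print(close_job())"
```

```text
the job is handed in; nothing more can be done
None
```

The job is handed in: carton_b and then carton_c, after being laid lid up on the scale and let go, are stacked squarely on carton_a (the last pictures show about 1 mm offset), at about 27 of the 67 s; the hand-in gave no verdict.

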